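# Spring the blue tilt-out bin open with a dowel

### The job

The blue tilt-out bin on the shop shelf is held shut by a spring catch that can only be reached through the round hole in the roof of its housing. Take the wooden dowel from its white cup, push it straight down through the hole of the blue bin until the catch lets go and the bin springs open, then stand the dowel back in its cup and let go. Leave the yellow bin shut.

Things in the scene. Friction and masses are not known exactly. Their poses are not given: they have to be found in the camera images.
- dowel_mid (a point): Centre of a loose wooden dowel, 14 mm across, 170 mm long, top 12 mm red; z along it, up. It stands upright, foot down, within 3 mm of the axis of a white cup fixed to the shelf: 44 mm outside, 36 mm inside diameter, 50 mm high, floor 5 mm thick. The point is 90 mm above the shelf at the start. The cup is not listed: it is where the dowel stands at the start.
- blue_hole (a point): Centre of the mouth of the round 32 mm hole in the 6 mm thick roof of the fixed blue housing, 130 mm above the shelf. Housing: 110 mm deep (x), 120 wide (y), 130 high; x to the bin's front, away from the robot, z up; the hole is 40 mm from the roof's rear edge. 25 mm below the mouth is a flat red catch plate, wider than the hole. A like yellow housing stands to one side.
- blue_bin (a joint): Tilt (rad) of the blue bin about its bottom front edge: under 0.05 held shut, 0.6 open, its top leaning out away from the robot. The catch plate yields straight down 14 mm on a spring (2 N at first, 4 N at the stop) and frees the bin after about 7 mm: push 10 to 13 mm. The bin's own spring then opens it within 2 s and it stays open; the plate springs back.
- yellow_bin (a joint): The same for the yellow bin, whose housing and catch are alike; it must stay shut (under 0.05).
Things that resemble listed ones, but are neither listed nor needed, are in the scene too. Of the things like the part that bears blue_hole, leave any that is green; of the rest the larger one is meant.

How it is judged:
By the outcome, as a careful person would: the job done as asked, in the order asked, and still so for the second after the job is handed in, with the robot touching nothing.
It also fails if it takes over 45 s, if anything falls off the work surface, if the arm or the gripper's body presses on something with over 40 N, if the wrist force passes 120 N, or if a joint passes its speed limit or range.

### The arm

A 7-joint arm with a two-finger parallel gripper is mounted at the origin on the work surface. World frame = base frame: x ahead of the robot, y to its left, z up, the work surface at z = 0. Lengths are in m, angles in rad, forces in N, time in s.
With the tool pointing down it reaches from about 0.425 to 0.825 m from the base axis. Payload 3.6 kg.
Tool frame: the origin (TCP) lies on the mounting face of the last link; the fingertips stand 173 mm ahead of it and the grasp point (between the pads) lies 155 mm ahead of it (tip_reach is the distance from the TCP to the fingertips, in m); z points along the fingers, y is the direction in which the jaws open and shut (so a half turn about z gives the same grasp; the last joint's range is limited). The gripper opens to 85 mm and grips with 20 to 120 N. Pads are 22 mm wide; open, the fingers measure 114 mm over their backs; the gripper's body (76 mm by 85 mm) begins 54 mm behind the grasp point. The pads swing forward as they close: fully open they stand 13 mm farther back than shut.
Start: joints at [-1.296, 0.615, -0.013, 1.423, 0.008, 1.103, -0.04], TCP at [0.193, 0.621, 0.405] pointing down, gripper open.
Joint ranges: [-3.12, 3.12], [-0.3, 2.06], [-1.34, 1.32], [0.26, 2.42], [-1.36, 4.5], [0.01, 1.98], [-2.84, 2.84]. Speed limits (rad/s): [2.79, 2.79, 3.14, 3.14, 3.14, 3.14, 3.14].

### API

Orientations are given as a unit quaternion [w, x, y, z].
In Python, from workcell import * gives the robot as it stands.
- The arm moves only by the tool drive_tool, never from a script. Its argument "series" is a list of rows, each an object with "delta_pos": the shift along the tool's x, y, z in mm, a list of three; "roll": the turn about the tool's z in rad. In form: [{"delta_pos": [x, y, z], "roll": roll}, ...]. A call has 1 to 8 rows; each row shifts and turns the commanded pose from where the row before left it, along the tool's axes as they then stand; what a row does not reach is not made up. A row lasts 1/10 s, in which the tool goes at most 50 mm and 8.59 degrees, less where a joint would pass 70% of its speed; a pose out of reach is approached as far as the arm can. A call with a gripper value outside its range is refused whole. "fingers" is the opening, from -1 (shut) to 1 (fully open), so that 0 is half open, set as the call begins (left out, the last holds). The fingers move at their own pace and stop on an object; the grip force is fixed at half the most. Time passes only in rows, so rows that do not move let the fingers close. It gives the time, the measured TCP pose, the force and the opening at its end, in the units of the state.
- get_obs(): the state, without advancing time (a new reading comes with each control period).
- read_camera(name): name is "side" or "top"; returns the picture (420x560x3 uint8, red, green, blue); there is no depth.
- get_calibration(name): a dict with "camera_matrix" (3x3 intrinsics, pixels), "extrinsics" (4x4, takes a point from camera to world coordinates). Camera axes: x right, y down, z forward; pixel columns grow to the right and rows downward; lengths in m; the calibration is good to about 2 mm. A picture is of the moment at which its call begins. get_calibration takes no time and is no camera call.
- sign_off(): hands the job in, once; it reports no verdict.
The state is a dict: "clock": time; "joints": joint angles; "qvel": joint speeds; "tau": joint torques, N m; "eef_pos": TCP position; "tcp_rot": TCP orientation; "ft_force": force on the tool from outside, world axes, zero at the start; "moment": the same for the moment, N m; "finger_gap": finger opening in m.
Only numpy, scipy, OpenCV 4.12 (cv2) and the standard library are available. Lean on these libraries where they do the work, as an engineer would, in place of code of your own. Each camera call takes 0.05 s, during which the arm holds its last target. There are 200 camera calls.

## Working session

There is one attempt and no reset: what is moved stays moved. The work goes in short steps, Python scripts to look and compute and a tool call to move; the robot and the scene stay as the last step left them, time stands still between calls to the robot, and variables do not carry over. Pictures are saved under pics/ and viewed, about 8 in all and at most 12, crops included, and the job is handed in when it is done.

Besides the shell and the picture viewer there is one more tool, called after "Call:" by a JSON object that holds its "fn" and its "kwargs", one argument or row to a line. drive_tool: Moves the arm, as the interface text tells. Its arguments: {"type":"object","properties":{"series":{"type":"array"},"fingers":{"type":"number"}},"required":["series"]}

```bash
mkdir -p pics; ls; python3 - <<'E'
from workcell import *
import cv2
o=get_obs();print(o['clock'],o['eef_pos'],o['tcp_rot'],o['finger_gap'])
for n in('side','top'):
    cv2.imwrite(f'pics/{n}0.png',read_camera(n)[:,:,::-1]);c=get_calibration(n);print(n,c['camera_matrix'],c['extrinsics'])
E
```

```text
pics
0.0 [0.19243241 0.62052835 0.4035018 ] [-1.92198321e-04  1.49762450e-01  9.88721132e-01 -1.30175007e-03] 0.0854062070987863
side [[419.42814704   0.         282.16816781]
 [  0.         419.42814704 208.73164488]
 [  0.           0.           1.        ]] [[ 0.99306059 -0.08503706  0.08123642  0.56480168]
 [-0.11755974 -0.69888457  0.70550695 -0.46895631]
 [-0.00321936 -0.71016129 -0.70403166  0.5933049 ]
 [ 0.          0.          0.          1.        ]]
top [[427.13784074   0.         284.30156987]
 [  0.         427.13784074 206.29560639]
 [  0.           0.           1.        ]] [[-0.01217465 -0.98168325  0.19013095  0.47999198]
 [-0.99988494  0.01367282  0.00656984  0.00486307]
 [-0.00904913 -0.19002909 -0.98173676  0.80375574]
 [ 0.          0.          0.          1.        ]]
```

View pics/side0.png

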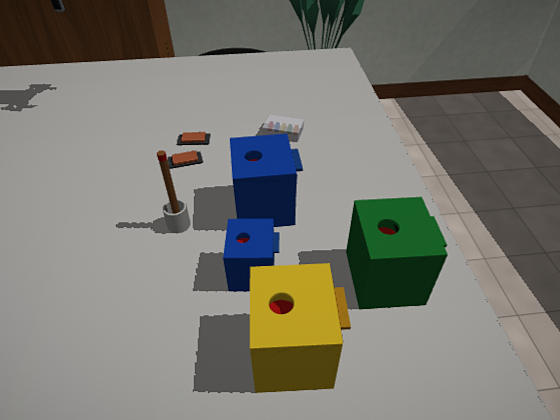

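View pics/top0.png

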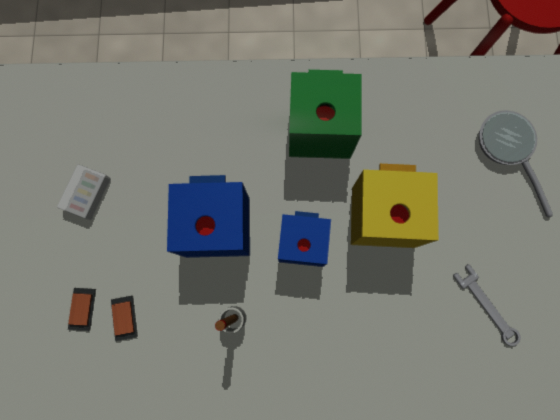

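The side picture shows four housings with holes: large blue (254,156), small blue (243,238), green (388,228) and yellow (281,303). In the top picture they are at (206,225), (304,245), (326,112) and (400,213). Only one dowel is visible, in its cup at side (162,155)–(176,215) and top (221,325)–(233,320). My choice is the larger blue housing. I'll measure it and check a close crop.

```bash
cat > h.py <<'E'
import numpy as np,cv2
from workcell import *
def ray(n,uv):
    c=get_calibration(n);E=np.array(c['extrinsics']);d=E[:3,:3]@np.linalg.inv(c['camera_matrix'])@np.array([*uv,1.]);return E[:3,3],d/np.linalg.norm(d)
def atz(n,uv,z):
    p,d=ray(n,uv);return p+d*(z-p[2])/d[2]
def proj(n,P):
    c=get_calibration(n);E=np.array(c['extrinsics']);q=np.array(c['camera_matrix'])@(E[:3,:3].T@(np.array(P)-E[:3,3]));return q[:2]/q[2]
def rectify(n,img,x0,x1,y0,y1,z,s=0.0005):
    # plan view at height z: col = y (y1 left), row = x (x1 top)
    W=int((y1-y0)/s);H=int((x1-x0)/s)
    src=np.float32([proj(n,(x1,y1,z)),proj(n,(x1,y0,z)),proj(n,(x0,y0,z)),proj(n,(x0,y1,z))])
    M=cv2.getPerspectiveTransform(src,np.float32([[0,0],[W,0],[W,H],[0,H]]))
    return cv2.warpPerspective(img,M,(W,H),flags=cv2.INTER_CUBIC)
E
python3 - <<'E'
from h import *
print('hole',atz('side',(254,156),.13),atz('top',(206,225),.13))
print('dowel top',atz('side',(161,153),.175),atz('top',(220,326),.175))
print('cup rim',atz('side',(175,206),.05),atz('top',(232,320),.05))
h=(atz('side',(254,156),.13)+atz('top',(206,225),.13))/2
d=(atz('side',(161,153),.175)+atz('top',(220,326),.175))/2
ims=[]
for n in('top','side'):
    im=cv2.imread(f'pics/{n}0.png')
    a=rectify(n,im,h[0]-.08,h[0]+.08,h[1]-.08,h[1]+.08,.13)
    b=rectify(n,im,d[0]-.08,d[0]+.08,d[1]-.08,d[1]+.08,.175)
    ims.append(np.hstack([a,b]))
print(h,d)
v=np.vstack(ims);
cv2.imwrite('pics/c1.png',cv2.resize(v,(600,600)) if v.shape[0]>600 else v)
E
```

```text
hole [0.58382676 0.13513144 0.13      ] [0.58181533 0.13469567 0.13      ]
dowel top [0.43125188 0.10299523 0.175     ] [0.42941149 0.10275347 0.175     ]
cup rim [0.43107463 0.10663374 0.05      ] [0.42904323 0.10181642 0.05      ]
[0.58282104 0.13491355 0.13      ] [0.43033168 0.10287435 0.175     ]
```

View pics/c1.png

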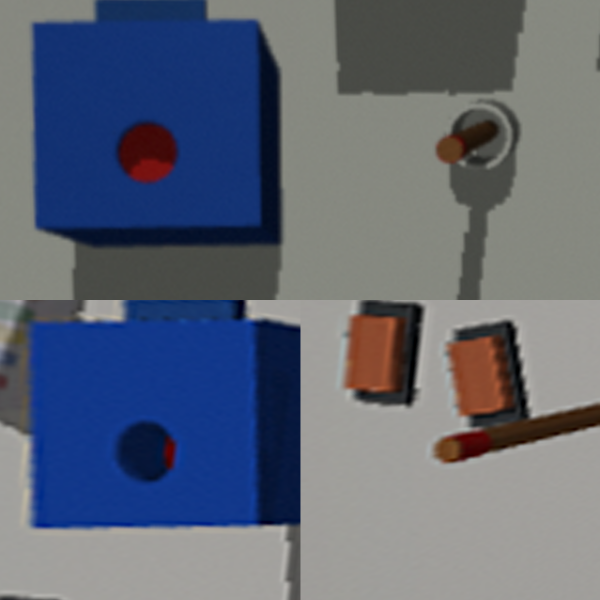

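Both crops agree to about 2 mm. The large blue hole is at (0.582, 0.137) and the dowel's top is at (0.4305, 0.1035). The 120 × 110 mm roof confirms the larger housing. Next I'll move above the dowel.

```bash
cat >> h.py <<'E'
def delta(P):
    from scipy.spatial.transform import Rotation as R
    o=get_obs();q=o['tcp_rot'];r=R.from_quat([*q[1:],q[0]]);d=r.inv().apply(np.array(P)-o['eef_pos'])*1000
    print('t',round(o['clock'],2),'tcp',np.round(o['eef_pos'],4),'zaxis',np.round(r.as_matrix()[:,2],3),'yaxis',np.round(r.as_matrix()[:,1],3),'F',np.round(o['ft_force'],1),'gap',round(o['finger_gap'],4),'delta mm',np.round(d,1))
E
python3 -c "
from h import *
delta((.4305,.1035,.40))"
```

```text
t 0.1 tcp [0.1925 0.6205 0.4036] zaxis [-0.001 -0.002 -1.   ] yaxis [ 0.296  0.955 -0.002] F [ 0.3 -0.6  0.2] gap 0.085 delta mm [-380.5 -423.3    4.7]
```

Call:
{"fn": "drive_tool", "kwargs": {
  "series": [
    {"delta_pos": [-25,-28,0],"roll": 0},
    {"delta_pos": [-25,-28,0],"roll": 0},
    {"delta_pos": [-25,-28,0],"roll": 0},
    {"delta_pos": [-25,-28,0],"roll": 0},
    {"delta_pos": [-25,-28,0],"roll": 0},
    {"delta_pos": [-25,-28,0],"roll": 0},
    {"delta_pos": [-25,-28,0],"roll": 0},
    {"delta_pos": [-25,-28,0],"roll": 0}
  ],
  "fingers": 1
}}

```text
clock: 0.9
eef_pos: [0.3176, 0.346, 0.4045]
tcp_rot: [-0.0, 0.15, 0.989, -0.0]
ft_force: [1.0, -0.2, -0.7]
finger_gap: 0.0856
```

Call:
{"fn": "drive_tool", "kwargs": {
  "series": [
    {"delta_pos": [-25,-28,0],"roll": 0},
    {"delta_pos": [-25,-28,0],"roll": 0},
    {"delta_pos": [-25,-28,0],"roll": 0},
    {"delta_pos": [-25,-28,0],"roll": 0},
    {"delta_pos": [-25,-28,0],"roll": 0},
    {"delta_pos": [-25,-28,0],"roll": 0},
    {"delta_pos": [-25,-28,0],"roll": 0},
    {"delta_pos": [0,0,0],"roll": 0}
  ]
}}

```text
clock: 1.7
eef_pos: [0.4279, 0.1033, 0.4047]
tcp_rot: [0.001, 0.155, 0.988, -0.002]
ft_force: [-1.4, 0.7, -1.1]
finger_gap: 0.086
```

```bash
python3 -c "
from h import *
delta((.4305,.1035,.29))
ims=[read_camera(n)[:,:,::-1] for n in('side','top')]
cv2.imwrite('pics/a1.png',np.hstack([ims[0][60:300,60:360],ims[1][180:420,100:400]]))"
```

```text
t 1.7 tcp [0.4279 0.1033 0.4047] zaxis [ 0.001 -0.003 -1.   ] yaxis [ 0.306  0.952 -0.003] F [-1.4  0.7 -1.1] gap 0.086 delta mm [ -2.2   1.3 114.7]
```

View pics/a1.png

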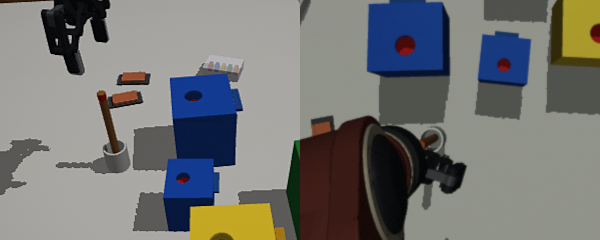

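The open jaws hang just above the dowel: tips near (75,70) and (100,40) in the side crop, dowel top at (101,97). That matches the calculation, so I'll descend and grip.

Call:
{"fn": "drive_tool", "kwargs": {
  "series": [
    {"delta_pos": [-2,1,15],"roll": 0},
    {"delta_pos": [0,0,20],"roll": 0},
    {"delta_pos": [0,0,20],"roll": 0},
    {"delta_pos": [0,0,20],"roll": 0},
    {"delta_pos": [0,0,20],"roll": 0},
    {"delta_pos": [0,0,20],"roll": 0},
    {"delta_pos": [0,0,0],"roll": 0},
    {"delta_pos": [0,0,0],"roll": 0}
  ]
}}

```text
clock: 2.6
eef_pos: [0.4283, 0.11, 0.2898]
tcp_rot: [-0.0, 0.149, 0.989, 0.0]
ft_force: [-0.2, 0.7, 0.2]
finger_gap: 0.0855
```

```bash
python3 -c "
from h import *
delta((.4305,.1035,.29))
ims=[read_camera(n)[:,:,::-1] for n in('side','top')]
f=lambda a:cv2.resize(a,(400,400),interpolation=cv2.INTER_CUBIC)
cv2.imwrite('pics/a2.png',np.hstack([f(ims[0][80:240,90:250]),f(ims[1][240:400,150:310])]))"
```

```text
t 2.6 tcp [0.4283 0.11   0.2898] zaxis [-0.001  0.    -1.   ] yaxis [0.294 0.956 0.   ] F [-0.2  0.7  0.2] gap 0.0855 delta mm [-4.  -5.6 -0.2]
```

View pics/a2.png

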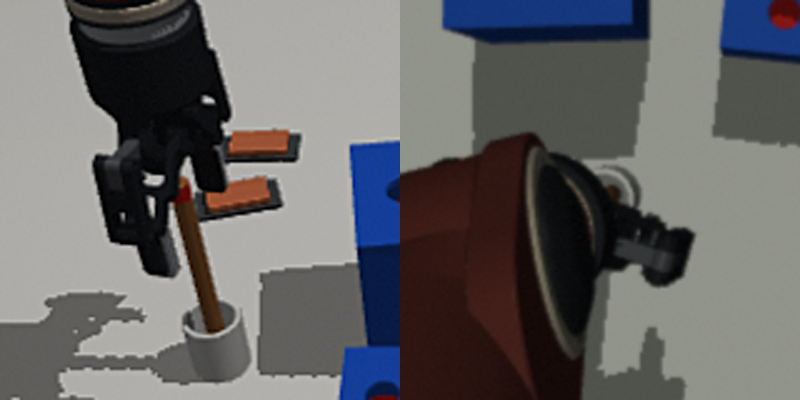

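The dowel's red top (182,190) lies between the jaws. The tool is about 6 mm off, so I'll correct that and then close.

Call:
{"fn": "drive_tool", "kwargs": {
  "series": [
    {"delta_pos": [-4,-5.5,0],"roll": 0},
    {"delta_pos": [0,0,0],"roll": 0},
    {"delta_pos": [0,0,0],"roll": 0}
  ]
}}

```text
clock: 3.0
eef_pos: [0.4309, 0.1021, 0.2902]
tcp_rot: [0.0, 0.15, 0.989, 0.0]
ft_force: [0.3, 0.7, 0.0]
finger_gap: 0.0854
```

Call:
{"fn": "drive_tool", "kwargs": {
  "series": [
    {"delta_pos": [0,0,0],"roll": 0},
    {"delta_pos": [0,0,0],"roll": 0},
    {"delta_pos": [0,0,0],"roll": 0},
    {"delta_pos": [0,0,0],"roll": 0},
    {"delta_pos": [0,0,0],"roll": 0},
    {"delta_pos": [0,0,0],"roll": 0},
    {"delta_pos": [0,0,0],"roll": 0},
    {"delta_pos": [0,0,0],"roll": 0}
  ],
  "fingers": -1
}}

```text
clock: 3.8
eef_pos: [0.4308, 0.1026, 0.2898]
tcp_rot: [0.0, 0.15, 0.989, 0.0]
ft_force: [-0.3, 1.0, 2.2]
finger_gap: 0.0122
```

```bash
python3 -c "
from h import *
delta((.582,.137,.445))"
```

```text
t 3.8 tcp [0.4308 0.1026 0.2898] zaxis [ 0.  0. -1.] yaxis [0.296 0.955 0.   ] F [-0.3  1.   2.2] gap 0.0122 delta mm [-134.3   77.7 -155.2]
```

Call:
{"fn": "drive_tool", "kwargs": {
  "series": [
    {"delta_pos": [0,0,-10],"roll": 0},
    {"delta_pos": [0,0,-20],"roll": 0},
    {"delta_pos": [0,0,-25],"roll": 0},
    {"delta_pos": [0,0,-25],"roll": 0},
    {"delta_pos": [0,0,-25],"roll": 0},
    {"delta_pos": [0,0,-25],"roll": 0},
    {"delta_pos": [0,0,-20],"roll": 0},
    {"delta_pos": [0,0,-10],"roll": 0}
  ]
}}

```text
clock: 4.6
eef_pos: [0.4307, 0.1023, 0.4519]
tcp_rot: [0.002, 0.15, 0.989, 0.001]
ft_force: [1.1, -0.1, -0.4]
finger_gap: 0.0126
```

Call:
{"fn": "drive_tool", "kwargs": {
  "series": [
    {"delta_pos": [-10,6,0],"roll": 0},
    {"delta_pos": [-20,12,0],"roll": 0},
    {"delta_pos": [-25,14,0],"roll": 0},
    {"delta_pos": [-25,14,0],"roll": 0},
    {"delta_pos": [-24,14,0],"roll": 0},
    {"delta_pos": [-20,12,0],"roll": 0},
    {"delta_pos": [-10,6,0],"roll": 0},
    {"delta_pos": [0,0,0],"roll": 0}
  ]
}}

```text
clock: 5.4
eef_pos: [0.5834, 0.1378, 0.4472]
tcp_rot: [-0.001, 0.15, 0.989, -0.001]
ft_force: [-0.6, 0.7, -0.4]
finger_gap: 0.0129
```

Call:
{"fn": "drive_tool", "kwargs": {
  "series": [
    {"delta_pos": [0,0,0],"roll": 0},
    {"delta_pos": [0,0,0],"roll": 0}
  ]
}}

```text
clock: 5.6
eef_pos: [0.5813, 0.1371, 0.4491]
tcp_rot: [-0.001, 0.15, 0.989, -0.0]
ft_force: [0.3, 0.1, -0.2]
finger_gap: 0.0125
```

```bash
python3 -c "
from h import *
delta((.582,.137,.43))
ims=[read_camera(n)[:,:,::-1] for n in('side','top')]
for n in('side','top'): print(proj(n,(.582,.137,.155)),proj(n,(.582,.137,.325)),proj(n,(.582,.137,.13)))
f=lambda a:cv2.resize(a,(400,400),interpolation=cv2.INTER_CUBIC)
cv2.imwrite('pics/a3.png',np.hstack([f(ims[0][40:240,150:350]),f(ims[1][120:320,120:320])]))"
```

```text
t 5.6 tcp [0.5813 0.1371 0.4491] zaxis [-0.002 -0.    -1.   ] yaxis [ 0.296  0.955 -0.001] F [ 0.3  0.1 -0.2] gap 0.0125 delta mm [-0.7  0.1 19.1]
[252.16999843 144.073572  ] [245.98692967  49.58469255] [252.91395294 155.44259122]
[201.43558356 222.51196728] [171.88681118 199.88746385] [204.56071511 224.90477564]
```

View pics/a3.png

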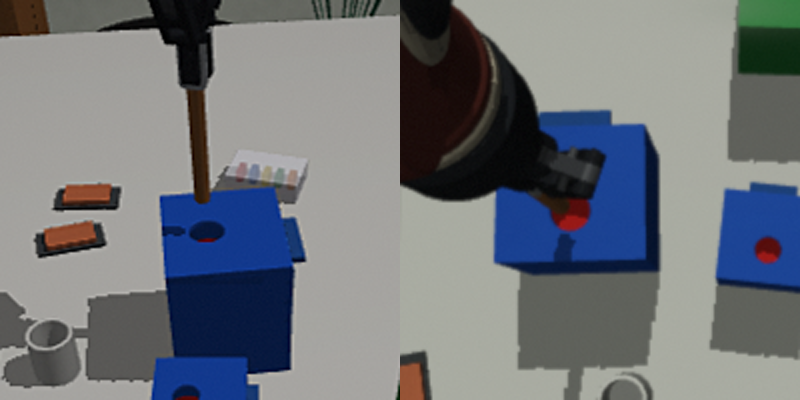

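The foot is directly above the blue hole: side crop foot (203,200) over hole (207,232). The top view agrees to within about 2 px. Next I'll descend to just above the plate.

Call:
{"fn": "drive_tool", "kwargs": {
  "series": [
    {"delta_pos": [-0.5,0,10],"roll": 0},
    {"delta_pos": [0,0,15],"roll": 0},
    {"delta_pos": [0,0,15],"roll": 0},
    {"delta_pos": [0,0,10],"roll": 0},
    {"delta_pos": [0,0,4],"roll": 0},
    {"delta_pos": [0,0,0],"roll": 0},
    {"delta_pos": [0,0,0],"roll": 0},
    {"delta_pos": [0,0,0],"roll": 0}
  ]
}}

```text
clock: 6.5
eef_pos: [0.5825, 0.1372, 0.3965]
tcp_rot: [0.001, 0.15, 0.989, 0.0]
ft_force: [-0.5, -0.4, -0.8]
finger_gap: 0.0125
```

Call:
{"fn": "drive_tool", "kwargs": {
  "series": [
    {"delta_pos": [0,0,2],"roll": 0},
    {"delta_pos": [0,0,2],"roll": 0},
    {"delta_pos": [0,0,0],"roll": 0},
    {"delta_pos": [0,0,0],"roll": 0}
  ]
}}

```text
clock: 6.9
eef_pos: [0.5823, 0.1371, 0.3916]
tcp_rot: [-0.0, 0.15, 0.989, -0.0]
ft_force: [0.7, 0.1, -0.2]
finger_gap: 0.0123
```

```bash
python3 -c "
from h import *
delta((.582,.137,.378))"
```

```text
t 6.9 tcp [0.5823 0.1371 0.3916] zaxis [-0. -0. -1.] yaxis [ 0.296  0.955 -0.   ] F [ 0.7  0.1 -0.2] gap 0.0123 delta mm [ 0.2 -0.2 13.6]
```

Call:
{"fn": "drive_tool", "kwargs": {
  "series": [
    {"delta_pos": [0,0,2],"roll": 0},
    {"delta_pos": [0,0,2],"roll": 0},
    {"delta_pos": [0,0,2],"roll": 0},
    {"delta_pos": [0,0,0],"roll": 0},
    {"delta_pos": [0,0,0],"roll": 0}
  ]
}}

```text
clock: 7.4
eef_pos: [0.5824, 0.1372, 0.386]
tcp_rot: [0.0, 0.15, 0.989, 0.0]
ft_force: [-0.1, -0.4, 3.5]
finger_gap: 0.0126
```

Call:
{"fn": "drive_tool", "kwargs": {
  "series": [
    {"delta_pos": [0,0,2],"roll": 0},
    {"delta_pos": [0,0,2],"roll": 0},
    {"delta_pos": [0,0,2],"roll": 0},
    {"delta_pos": [0,0,1],"roll": 0},
    {"delta_pos": [0,0,0],"roll": 0},
    {"delta_pos": [0,0,0],"roll": 0},
    {"delta_pos": [0,0,0],"roll": 0},
    {"delta_pos": [0,0,0],"roll": 0}
  ]
}}

```text
clock: 8.2
eef_pos: [0.5823, 0.1372, 0.3788]
tcp_rot: [0.0, 0.15, 0.989, 0.0]
ft_force: [1.5, -0.3, 3.7]
finger_gap: 0.013
```

```bash
python3 -c "
from h import *
delta((.582,.137,.378))
ims=[read_camera(n)[:,:,::-1] for n in('side','top')]
f=lambda a:cv2.resize(a,(400,400),interpolation=cv2.INTER_CUBIC)
cv2.imwrite('pics/a4.png',np.hstack([f(ims[0][40:240,150:350]),f(ims[1][120:320,120:320])]))"
```

```text
t 8.2 tcp [0.5823 0.1372 0.3788] zaxis [ 0.  0. -1.] yaxis [0.296 0.955 0.   ] F [ 1.5 -0.3  3.7] gap 0.013 delta mm [ 0.2 -0.3  0.8]
```

View pics/a4.png

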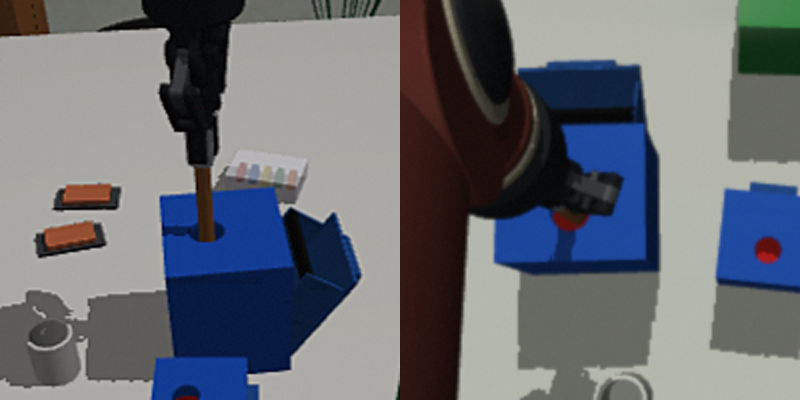

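The bin has sprung open: its top leans out at side crop (340,250). Now I'll lift straight out and return to the cup.

Call:
{"fn": "drive_tool", "kwargs": {
  "series": [
    {"delta_pos": [0,0,-5],"roll": 0},
    {"delta_pos": [0,0,-10],"roll": 0},
    {"delta_pos": [0,0,-15],"roll": 0},
    {"delta_pos": [0,0,-15],"roll": 0},
    {"delta_pos": [0,0,-15],"roll": 0},
    {"delta_pos": [0,0,-10],"roll": 0},
    {"delta_pos": [0,0,-3],"roll": 0},
    {"delta_pos": [0,0,0],"roll": 0}
  ]
}}

```text
clock: 9.1
eef_pos: [0.5821, 0.1371, 0.4517]
tcp_rot: [-0.0, 0.15, 0.989, -0.0]
ft_force: [1.1, 0.2, -1.2]
finger_gap: 0.0127
```

Call:
{"fn": "drive_tool", "kwargs": {
  "series": [
    {"delta_pos": [10,-6,0],"roll": 0},
    {"delta_pos": [20,-12,0],"roll": 0},
    {"delta_pos": [25,-14,0],"roll": 0},
    {"delta_pos": [25,-14,0],"roll": 0},
    {"delta_pos": [25,-14,0],"roll": 0},
    {"delta_pos": [20,-12,0],"roll": 0},
    {"delta_pos": [10,-6,0],"roll": 0},
    {"delta_pos": [0,0,0],"roll": 0}
  ]
}}

```text
clock: 9.9
eef_pos: [0.4292, 0.1023, 0.4515]
tcp_rot: [-0.001, 0.15, 0.989, -0.0]
ft_force: [0.8, 0.1, 0.3]
finger_gap: 0.0124
```

Call:
{"fn": "drive_tool", "kwargs": {
  "series": [
    {"delta_pos": [0,0,0],"roll": 0},
    {"delta_pos": [0,0,0],"roll": 0}
  ]
}}

```text
clock: 10.1
eef_pos: [0.4313, 0.103, 0.4516]
tcp_rot: [0.0, 0.15, 0.989, 0.0]
ft_force: [1.3, 0.4, -0.3]
finger_gap: 0.0123
```

```bash
python3 -c "
from h import *
delta((.4308,.103,.2905))
for n in('side','top'): print(proj(n,(.4308,.103,.05)),proj(n,(.4308,.103,.164)))
ims=[read_camera(n)[:,:,::-1] for n in('side','top')]
f=lambda a:cv2.resize(a,(400,400),interpolation=cv2.INTER_CUBIC)
cv2.imwrite('pics/a5.png',np.hstack([f(ims[0][80:240,90:250]),f(ims[1][240:400,150:310])]))"
```

```text
t 10.1 tcp [0.4313 0.103  0.4516] zaxis [ 0.001  0.    -1.   ] yaxis [0.296 0.955 0.   ] F [ 1.3  0.4 -0.3] gap 0.0123 delta mm [ 6.000e-01 -1.000e-01  1.611e+02]
[174.72605256 207.37768847] [162.09476973 158.35481742]
[231.32070698 318.9489854 ] [221.03571807 324.36538068]
```

View pics/a5.png

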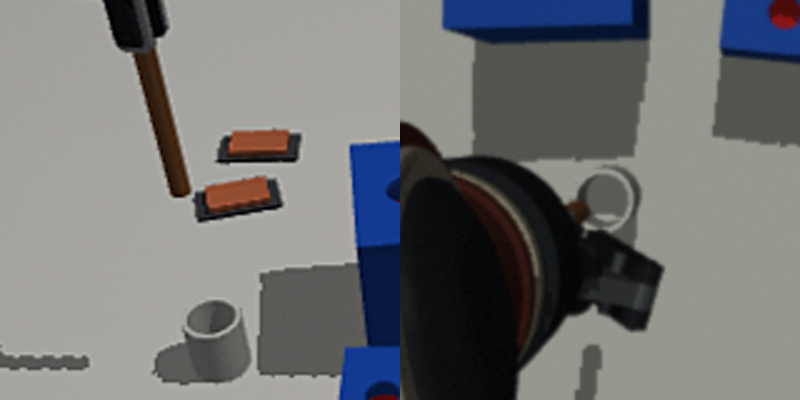

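The foot hangs over the cup: rim centre at side crop (214,319) and foot at (179,194), both within 1 px of prediction. The top view suggests a 1–3 mm shift in -y, which I'll include in the descent.

Call:
{"fn": "drive_tool", "kwargs": {
  "series": [
    {"delta_pos": [0.5,-1.5,10],"roll": 0},
    {"delta_pos": [0,0,20],"roll": 0},
    {"delta_pos": [0,0,25],"roll": 0},
    {"delta_pos": [0,0,25],"roll": 0},
    {"delta_pos": [0,0,25],"roll": 0},
    {"delta_pos": [0,0,20],"roll": 0},
    {"delta_pos": [0,0,15],"roll": 0},
    {"delta_pos": [0,0,10],"roll": 0}
  ]
}}

```text
clock: 11.0
eef_pos: [0.4291, 0.1012, 0.3]
tcp_rot: [-0.001, 0.15, 0.989, -0.001]
ft_force: [-0.3, 0.6, -0.6]
finger_gap: 0.0126
```

Call:
{"fn": "drive_tool", "kwargs": {
  "series": [
    {"delta_pos": [0,0,4],"roll": 0},
    {"delta_pos": [0,0,3],"roll": 0},
    {"delta_pos": [0,0,2],"roll": 0},
    {"delta_pos": [0,0,1],"roll": 0},
    {"delta_pos": [0,0,0],"roll": 0},
    {"delta_pos": [0,0,0],"roll": 0},
    {"delta_pos": [0,0,0],"roll": 0}
  ]
}}

```text
clock: 11.7
eef_pos: [0.4294, 0.1014, 0.292]
tcp_rot: [0.0, 0.15, 0.989, 0.0]
ft_force: [-1.0, 0.1, -0.9]
finger_gap: 0.0125
```

```bash
python3 -c "
from h import *
delta((.4308,.102,.2898))"
```

```text
t 11.7 tcp [0.4294 0.1014 0.292 ] zaxis [ 0.001  0.    -1.   ] yaxis [0.296 0.955 0.   ] F [-1.   0.1 -0.9] gap 0.0125 delta mm [-1.2  1.   2.2]
```

Call:
{"fn": "drive_tool", "kwargs": {
  "series": [
    {"delta_pos": [0,0,1],"roll": 0},
    {"delta_pos": [0,0,0.8],"roll": 0},
    {"delta_pos": [0,0,0],"roll": 0},
    {"delta_pos": [0,0,0],"roll": 0}
  ]
}}

```text
clock: 12.1
eef_pos: [0.4293, 0.1013, 0.2899]
tcp_rot: [-0.0, 0.15, 0.989, -0.0]
ft_force: [0.5, 1.7, 0.0]
finger_gap: 0.0126
```

Call:
{"fn": "drive_tool", "kwargs": {
  "series": [
    {"delta_pos": [0,0,0.7],"roll": 0},
    {"delta_pos": [0,0,0],"roll": 0},
    {"delta_pos": [0,0,0],"roll": 0}
  ]
}}

```text
clock: 12.4
eef_pos: [0.4294, 0.1013, 0.2897]
tcp_rot: [0.0, 0.15, 0.989, 0.0]
ft_force: [-0.8, -0.9, 5.9]
finger_gap: 0.0127
```

Call:
{"fn": "drive_tool", "kwargs": {
  "series": [
    {"delta_pos": [0,0,0],"roll": 0},
    {"delta_pos": [0,0,0],"roll": 0},
    {"delta_pos": [0,0,0],"roll": 0},
    {"delta_pos": [0,0,0],"roll": 0},
    {"delta_pos": [0,0,0],"roll": 0},
    {"delta_pos": [0,0,0],"roll": 0},
    {"delta_pos": [0,0,0],"roll": 0},
    {"delta_pos": [0,0,0],"roll": 0}
  ],
  "fingers": 1
}}

```text
clock: 13.2
eef_pos: [0.4293, 0.1014, 0.2892]
tcp_rot: [-0.0, 0.15, 0.989, -0.0]
ft_force: [0.3, 0.2, 0.2]
finger_gap: 0.0853
```

Call:
{"fn": "drive_tool", "kwargs": {
  "series": [
    {"delta_pos": [0,0,-10],"roll": 0},
    {"delta_pos": [0,0,-20],"roll": 0},
    {"delta_pos": [0,0,-25],"roll": 0},
    {"delta_pos": [0,0,-25],"roll": 0},
    {"delta_pos": [0,0,-25],"roll": 0},
    {"delta_pos": [0,0,-15],"roll": 0},
    {"delta_pos": [0,0,0],"roll": 0},
    {"delta_pos": [0,0,0],"roll": 0}
  ]
}}

```text
clock: 14.0
eef_pos: [0.429, 0.1013, 0.4093]
tcp_rot: [0.0, 0.15, 0.989, 0.0]
ft_force: [-0.3, 0.4, 0.1]
finger_gap: 0.0855
```

```bash
python3 -c "
from h import *
delta((.4308,.102,.2898))
cv2.imwrite('pics/a6.png',read_camera('side')[:,:,::-1])"
```

```text
t 14.0 tcp [0.429  0.1013 0.4093] zaxis [ 0.  0. -1.] yaxis [0.296 0.955 0.   ] F [-0.3  0.4  0.1] gap 0.0855 delta mm [ -1.5   1.2 119.5]
```

View pics/a6.png

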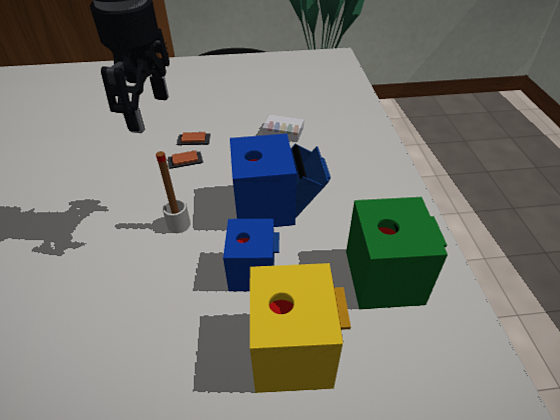

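The dowel stands upright in its cup (161,155)–(176,215), the blue bin is open (318,165), the yellow bin is shut (343,307), and the gripper is clear. I'll hand it in.

```bash
python3 -c "
from workcell import *
print(sign_off())"
```

```text
the job is handed in; nothing more can be done
None
```

The job is done and handed in at about 14 s, well inside the 45 s limit. I took the dowel from its cup and pushed it about 11 mm onto the catch through the hole of the larger blue bin. Once the bin sprang open, I stood the dowel back in its cup and let go.

- **Last picture:** the blue bin is open and the dowel stands upright in the cup. The yellow, green and small blue bins are shut, and the gripper is open and clear of everything.
- **Forces:** they were small at every reading, about 3.7 N on the catch and 5.9 N when setting the dowel down.
- **What disagreed:** the two cameras put the cup 1–3 mm apart in y, within the calibration error. I shifted 1.5 mm toward the top view when placing the dowel. The grip opening read 12.5 mm on a 14 mm dowel, but nothing slipped.

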